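# Free a tube rack from its left-hand clamp

### The job

Unlock the tube rack on the analyser deck: its clamp lever has a left-hand thread, so loosen it by turning it clockwise (seen from above), feeling that it gives, until it comes up against its end stop, without ever forcing it. Then slide the rack along the deck, straight out from under the clamp, until its forked foot is at least a finger's breadth clear of the clamp, without wrenching it against the clamp; leave it standing on the deck, and leave the lever loosened and the other things alone.

Things in the scene. Friction and masses are not known exactly. Their poses are not given: they have to be found in the camera images.
- clamp: Fixed clamp: a 12 mm steel stud upright on the deck, carrying a lever on a left-hand thread. Origin: on the stud's axis at deck level; its x axis points level from the stud towards the tube rack, the way the rack slides out; z up. The lever has a round steel flange 44 mm across just over the rack's fork, a black hub, and an arm 18 mm wide reaching 60 mm out, away from the rack.
- hub_top (a point): Centre of the top of the lever's hub, on the clamp's axis. Clockwise from above loosens the lever and lifts it 2.6 mm per rad; anticlockwise tightens, is stiffer, to a dead stop. It starts at an unknown point: 1.5 to 2.8 rad of clockwise turning remain to the end stop; it stays where it is let go. Turning takes 2 to 8 N at the pin; at a stop the push rises 1 to 3 N per mm. Over 18 N is forcing.
- pointer (a point): Tip of the small steel torque pointer on top of the stud, 25 mm from the clamp's axis, 62 mm above the deck. It rests along the clamp's +x. The stud twists, like a stiff spring, under the torque on the lever: about 0.15 mm at the tip per N of push at the pin, clockwise when loosening; it springs back when the lever is let go. Over 2.7 mm to either side means forcing.
- pin (a point): Centre (half-way up) of the upright steel pin at the end of the lever's arm, its handle: 14 mm in diameter, 50 mm tall, 60 mm from the clamp's axis, standing on the arm (arm top 25 mm below this point). The point is 70 to 80 mm above the deck; it orbits and rises with the lever.
- rack: Loose tube rack, 0.3 to 0.55 kg, standing on the deck, its fork under the clamp's flange. Origin: underside, middle of the block, at first 115 mm from the clamp's axis. Grey block 36 (x) x 112 (y) x 60 mm high, with four capped tubes along y (at y = +-30 and +-47 mm, tops at 86 mm) and a grip post between them. It slides out along its +x. Sliding it takes 2 to 8 N.
- fork_end (a point): End of the rack's flat metal forked foot, 145 mm from the rack's origin along its -x, 4 mm up. The foot is 8 mm thick, 46 mm wide; its 18 mm slot straddles the stud, and upturned lips 6.3 mm high on the two prong ends hook behind the flange until the lever is loosened. It is clear of the flange after 51 mm of sliding, a finger's breadth clear after 65 mm.
- rack_grip (a point): Middle of the rack's grip post, 86 mm above the rack's underside: an upright grey post 14 mm (rack x) by 22 mm (rack y), from 60 to 107 mm high. Axes as the rack's.
- bottle: Bystander: white bottle 52 mm across, 105 mm tall; origin under its centre.
- jar: Bystander: clear jar with white lid, 60 mm across, 60 mm tall; origin under its centre.
- tipbox: Bystander: open grey divided box 90 x 70 x 45 mm; origin under its centre.
Not all that is in view belongs to the job. There is more than one size of the rack; the one meant has the size given above.

How it is judged (in metres and radians):
On the way:
1. the lever is loosened clockwise up to its end stop, the rack still in its place (z of pin in the frame of clamp above 0.07742 m and distance of rack from where it was at the start of the episode below 0.02 m), for 0.2 s.
At the end, for the whole second after the job is handed in: the lever is still loosened to within about 0.15 rad of its end stop; the rack stands upright and at rest on the deck (within 4 mm and 0.06 rad), drawn out to at least 172 mm from the clamp's axis (its foot clear of the clamp's flange) (z of pin in the frame of clamp above 0.0773 m and x of rack in the frame of clamp above 0.172 m and height (world z) of rack below 0.004 m and angle between rack's own z axis and vertical below 0.06 rad and linear speed of rack below 0.02 m/s); the robot touches nothing.
It fails at once if the lever is forced, either way, with the torque of more than 18 N at its pin (pointer tip over 2.7 mm aside) (y of pointer in the frame of clamp above 0.0027 m or y of pointer in the frame of clamp below -0.0027 m).
It fails at once if the lever is tightened beyond its tightest start (z of pin in the frame of clamp below 0.0702 m).
It fails at once if the rack is wrenched against the clamp with more than 15 N (contact force between rack and clamp above 15 N).
It fails at once if the rack is lifted more than 30 mm off the deck or tipped (height (world z) of rack above 0.03 m or angle between rack's own z axis and vertical above 0.35 rad).
It fails at once if a bystander is moved by more than 15 mm (distance of any of bottle, jar, tipbox from where it was at the start of the episode above 0.015 m).
It also fails if it takes over 72 s, if anything falls off the work surface, if the arm or the gripper's body presses on something with over 40 N, if the wrist force passes 120 N, or if a joint passes its speed limit or range.

### The arm

A 6-joint arm with a two-finger parallel gripper is mounted at the origin on the work surface. World frame = base frame: x ahead of the robot, y to its left, z up, the work surface at z = 0. Lengths are in mm, angles in degrees, forces in N, time in s.
With the tool pointing down it reaches from about 350 to 850 mm from the base axis. Payload 8.1 kg.
Tool frame: the origin (TCP) lies at the very end of the fingers, on their centre line; the grasp point (between the pads) lies r.tcp_to_grasp behind it (r.tcp_to_grasp is the distance from the TCP to the grasp point, in mm); z points along the fingers, y is the line along which they close (so a half turn about z gives the same grasp; the last joint's range is limited). The gripper opens to 85 mm and grips with 20 to 120 N. Pads are 22 mm wide; open, the fingers measure 114 mm over their backs; the gripper's body (76 mm by 85 mm) begins 54 mm behind the grasp point. The pads swing forward as they close: fully open they stand 13 mm farther back than shut.
Start: joints at [-4.893, 7.471, 85.268, -0, 87.261, -4.893], TCP at [600.004, 0.022, 197.692] pointing down, gripper open.
Joint ranges: [-169.43, 169.43], [-51.17, 129.36], [1.28, 143.12], [-76.62, 256.62], [0, 156.53], [-152.29, 152.29]. Speed limits (degrees/s): [136.94, 136.94, 159.86, 180, 180, 180].

### API

Orientations are given as [roll, pitch, yaw] about the fixed x, y, z axes, in that order (R = Rz(yaw) Ry(pitch) Rx(roll)).
In Python, from bench import r gives the robot as it stands.
- The arm moves only by the shell command python3 -m handwheel 'ROWS' [OPENING] [FORCE]. ROWS is JSON, a list of rows, each a list of 4 numbers: the shift along the tool's x, y, z in m, then the turn about the tool's z in degrees. A call has 1 to 10 rows; each row shifts and turns the commanded pose from where the row before left it, along the tool's axes as they then stand; what a row does not reach is not made up. A row lasts 1/10 s, in which the tool goes at most 50 mm and 8.59 degrees, less where a joint would pass 70% of its speed; a pose out of reach is approached as far as the arm can. A call is refused whole if a number of a shift passes 0.05 or a number of a turn 8.59, either way. A call with a gripper value outside its range is refused whole. OPENING is the finger opening in m, from 0 to 0.0854, set as the call begins (- or left out, the last holds). The fingers move at their own pace and stop on an object; FORCE is the grip in N (left out, the last holds). Time passes only in rows, so rows that do not move let the fingers close. It gives the time, the measured TCP pose, the force, the opening and the grip force at its end, in the units of the state.
- r.sense(): the state, without advancing time (a new reading comes with each control period).
- r.snapshot(name): name is "scene" or "side" or "wrist"; returns the picture (400x640x3 uint8, red, green, blue); there is no depth.
- r.camera_params(name): a dict with "fx", "fy", "cx", "cy" (pixels), "R" (3x3) and "t" (3): a world point X has camera coordinates R X + t; the wrist camera has in their place "mount" (4x4, takes a point from camera to tool coordinates, whose origin is the TCP and whose axes are the flange's). Camera axes: x right, y down, z forward; pixel columns grow to the right and rows downward; lengths in mm; the calibration is good to about 2 mm. A picture is of the moment at which its call begins: read the wrist's pose just before it. camera_params takes no time and is no camera call.
- r.hand_in(): hands the job in; it is judged then, once.
The state is a dict: "time": time; "joint_pos": joint angles; "qd": joint speeds; "joint_efforts": joint torques, N m; "tool_pos": TCP position; "tcp_rot": TCP orientation; "ft_force": force on the tool from outside, world axes, zero at the start; "wrist_torque": the same for the moment, N m; "finger_gap": finger opening in mm; "grip_force": force on a finger pad.
Only numpy, scipy, OpenCV 4.12 (cv2) and the standard library are available. Lean on these libraries where they do the work, as an engineer would, in place of code of your own. Each camera call takes 0.05 s, during which the arm holds its last target. There are 200 camera calls.

## Working session

There is one attempt and no reset: what is moved stays moved. The work goes in short steps, Python scripts to look and compute and a shell command to move; the robot and the scene stay as the last step left them, time stands still between calls to the robot, and variables do not carry over. Pictures are saved under pics/ and viewed, at most 13 in all, crops included, and the job is handed in when it is done.

```bash
mkdir -p pics
python3 - <<'E'
from bench import r
import cv2,numpy as np
print(r.sense(), r.tcp_to_grasp)
for n in("scene","side"):
    cv2.imwrite(f"pics/{n}0.png",r.snapshot(n)[:,:,::-1]); print(n,r.camera_params(n))
print(r.camera_params("wrist"))
cv2.imwrite("pics/wrist0.png",r.snapshot("wrist")[:,:,::-1])
E
```

```text
{'time': 0.0, 'joint_pos': array([-4.89348679e+00,  7.51445386e+00,  8.53308982e+01, -1.00179304e-03,
        8.72600713e+01, -4.89319258e+00]), 'qd': array([-0.08283143,  0.00307853,  0.03372858, -0.07814655, -0.03312747,
        0.04432955]), 'joint_efforts': array([-1.90700346e-03, -5.69404185e+01, -5.00557995e+01, -2.19391650e-04,
        1.44415747e-02,  7.24149572e-05]), 'tool_pos': array([5.99386555e+02, 6.34056874e-02, 1.96635780e+02]), 'tcp_rot': array([-1.79894876e+02, -7.99553626e-03,  8.99997473e+01]), 'ft_force': array([-0.58311051,  0.55603857, -0.86146756]), 'wrist_torque': array([ 0.04382869,  0.0390429 , -0.08616121]), 'grip_force': 0.0, 'finger_gap': 85.15798647274461} 18.700000000000003
scene {'fx': 470.95205753911773, 'fy': 470.95205753911773, 'cx': 316.48133185197463, 'cy': 201.10845665055484, 'R': array([[-7.29011190e-01,  6.84501687e-01, -3.54281867e-04],
       [ 5.24315835e-01,  5.58076424e-01, -6.43151313e-01],
       [-4.40040442e-01, -4.69050259e-01, -7.65739031e-01]]), 't': array([ 428.61386601, -194.12191134, 1491.10389882])}
side {'fx': 404.78491906579865, 'fy': 404.78491906579865, 'cx': 320.8111834845242, 'cy': 199.96167070931628, 'R': array([[ 0.98923111, -0.14578499, -0.01298255],
       [-0.10938539, -0.67746503, -0.72737608],
       [ 0.09724529,  0.72096315, -0.68611623]]), 't': array([-555.24760069,   92.86451041, 1084.74201012])}
{'fx': 297.30935207209455, 'fy': 297.30935207209455, 'cx': 323.4916495912631, 'cy': 198.91132443601506, 'mount': array([[-1.12609777e-04, -9.48406525e-01, -3.17056856e-01,
         8.15021728e+01],
       [ 9.99999991e-01, -8.18015172e-05, -1.10480761e-04,
         3.79354780e-01],
       [ 7.88449432e-05, -3.17056866e-01,  9.48406525e-01,
        -1.75204306e+02],
       [ 0.00000000e+00,  0.00000000e+00,  0.00000000e+00,
         1.00000000e+00]])}
```

View pics/scene0.png

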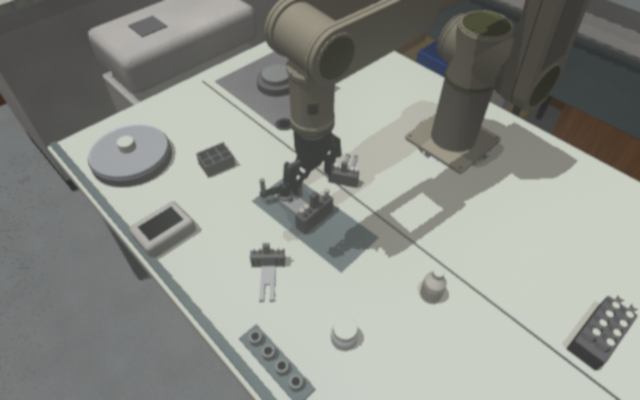

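View pics/side0.png

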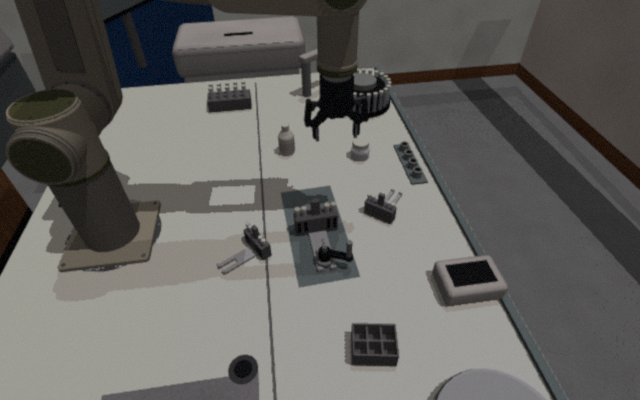

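Scene: the clamp is near (290,185) and the racks near (315,210), (345,172) and (267,258). Side: the clamp is at about (325,257). Three things could be the rack: (315,217) on the teal deck by the clamp, a smaller one at (257,242), and another smaller one at (380,207). I choose (315,217), because its fork is under the clamp, and will check it in a close crop.

Run:
```python
import cv2,numpy as np
a=cv2.imread("pics/side0.png")[185:285,270:370]; b=cv2.imread("pics/scene0.png")[150:250,250:350]
f=lambda a:cv2.convertScaleAbs(cv2.resize(a,(400,400),interpolation=cv2.INTER_CUBIC),alpha=1.7)
cv2.imwrite("pics/crop1.png",np.hstack([f(a),f(b)]))
```

```text
(no output)
```

View pics/crop1.png

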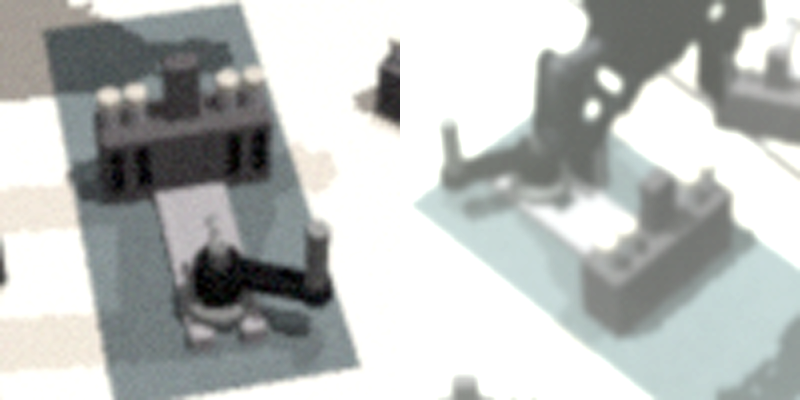

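View pics/wrist0.png

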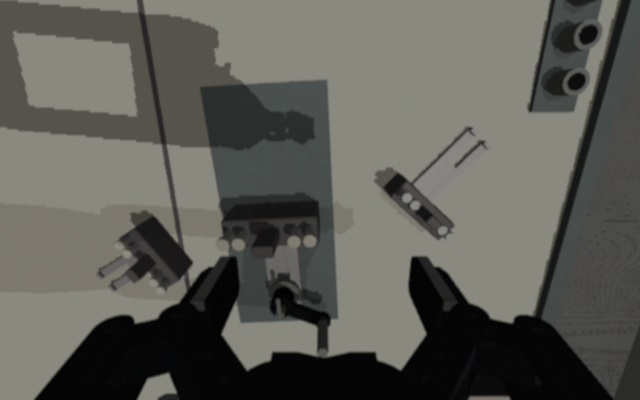

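The crop confirms the choice: the rack has four tubes and a fork under the flange. Its clamp arm points to world +x (pin top in side at about (349.5,241), in scene at (262,181), in the wrist view at (322,353)). Next I triangulate.

```bash
cat > h.py <<'E'
from bench import r
import numpy as np
from scipy.spatial.transform import Rotation as Ro
def cam(n,s=None):
    c=r.camera_params(n)
    if n!="wrist": return c,c["R"],c["t"]
    s=s or r.sense(); T=np.eye(4); T[:3,:3]=Ro.from_euler("xyz",s["tcp_rot"],degrees=True).as_matrix(); T[:3,3]=s["tool_pos"]
    W=np.linalg.inv(T@c["mount"]); return c,W[:3,:3],W[:3,3]
def ray(n,p,s=None):
    c,R,t=cam(n,s); d=R.T@[(p[0]-c["cx"])/c["fx"],(p[1]-c["cy"])/c["fy"],1]; return -R.T@t,d/np.linalg.norm(d)
def plane(n,p,z,s=None):
    o,d=ray(n,p,s); return o+d*(z-o[2])/d[2]
def tri(*L):
    A=0;b=0
    for n,p in L:
        o,d=ray(n,p); M=np.eye(3)-np.outer(d,d); A=A+M; b=b+M@o
    return np.linalg.solve(A,b)
def proj(n,X,s=None):
    c,R,t=cam(n,s); q=R@X+t; return np.array([c["cx"]+c["fx"]*q[0]/q[2],c["cy"]+c["fy"]*q[1]/q[2]])
E
python3 - <<'E'
from h import *
np.set_printoptions(precision=1,suppress=True)
S,C,W="side","scene","wrist"
print("pintop",tri((S,(349.5,241.5)),(C,(262,181.5)),(W,(322,352))))
print("pinmid",tri((S,(349.3,249)),(C,(262.6,188))))
print("pinbase W z50",plane(W,(322,320),50),"top z100",plane(W,(322,352),100),"side",plane(S,(349.3,249),75))
for p in[(222,243),(238,243),(293,241),(310,241)]:print("tube",plane(W,p,86))
print("posttop S",plane(S,(315,199.5),107),plane(W,(263,252),107))
print("hub z?",plane(S,(324.5,249),60),plane(W,(285,297),50))
for p in[(99,95),(135,92),(229,77),(254,73)]:print("tubeS",plane(S,(270+p[0]/4,185+p[1]/4),86))
print("lips",plane(S,(320,269),12),plane(S,(333.5,267),12))
E
```

```text
pintop [ 598.6 -201.6   94.1]
pinmid [ 599.4 -201.3   66.7]
pinbase W z50 [ 597.7 -194.9   50. ] top z100 [ 598.  -197.5  100. ] side [ 598.5 -208.4   75. ]
tube [491.3 -63.7  86. ]
tube [508.4 -63.7  86. ]
tube [567.2 -61.3  86. ]
tube [585.3 -61.3  86. ]
posttop S [538.6 -63.1 107. ] [539.2 -63.  107. ]
hub z? [ 543.4 -187.    60. ] [ 550.2 -158.9   50. ]
tubeS [485.9 -66.6  86. ]
tubeS [508.7 -67.5  86. ]
tubeS [569.7 -63.4  86. ]
tubeS [586.1 -62.3  86. ]
lips [ 528.9 -207.5   12. ] [ 562.1 -206.7   12. ]
```

```bash
python3 -m handwheel '[[-0.025,0,0.003,0],[-0.025,0,0.003,0],[-0.025,0,0.003,0],[-0.025,0,0.003,0],[-0.025,0,0.003,0],[-0.025,0,0.003,0],[-0.025,0,0.003,0],[-0.025,0,0.003,0]]' 0.034 20
python3 -m handwheel '[[0,0,0,-8],[0,0,0,-8],[0,0,0,-8],[0,0,0,-8],[0,0,0,-8],[0,0,0,-8],[0,0,0,-8],[0,0,0,-8],[0,0,0,-7],[0,0,0,0]]'
python3 - <<'E'
from h import *; import cv2
s=r.sense();print(s["tool_pos"],s["tcp_rot"],s["joint_pos"],s["ft_force"],s["finger_gap"])
cv2.imwrite("pics/w2.png",cv2.convertScaleAbs(r.snapshot("wrist")[:,:,::-1],alpha=2))
for X in [(598,-199,50),(598,-199,97),(541,-178,50)]: print(proj("wrist",np.array(X)))
E
```

```text
time: 0.95
tool_pos: [599.7, -200.9, 173.1]
tcp_rot: [-180.0, -0.0, 90.0]
ft_force: [0.6, -0.9, 1.2]
finger_gap: 34.1
grip_force: 0.0
time: 1.95
tool_pos: [599.7, -199.9, 173.2]
tcp_rot: [180.0, -0.0, 161.1]
ft_force: [-0.1, 0.1, 0.4]
finger_gap: 33.9
grip_force: 0.0
[ 599.73769477 -199.86587136  173.22841864] [ 1.79997906e+02 -4.76098468e-02  1.61110352e+02] [-2.30756229e+01  1.31184035e+01  8.14979150e+01 -1.39086683e-03
  8.54313172e+01 -9.41858623e+01] [-0.07020545  0.06302461  0.43385052] 33.94872380740157
[323.6314072  180.15440947]
[323.66571316 193.75227693]
[324.80501106 119.64250546]
```

View pics/w2.png

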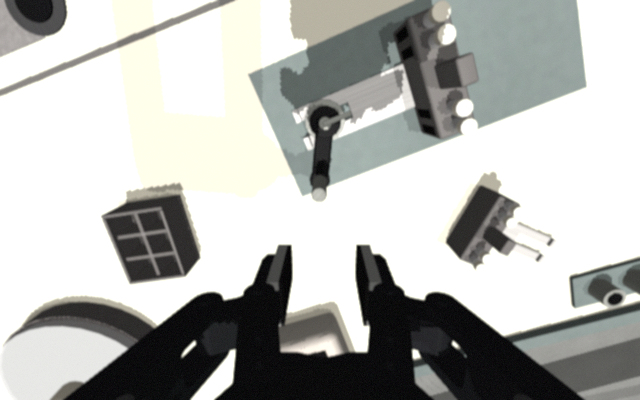

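The pin top is at (319.5,194), where I predicted (323.7,194), so the pin is really near (597,-202). The arm points at about -23 deg. I align with it, descend around the pin with some lead, and then check.

```bash
python3 -m handwheel '[[0.0017,-0.007,0,4],[0,0,0.02,0],[0,0,0.02,0],[0,0,0.02,0],[0,0,0.018,0],[0,0,0.015,0],[0,0,0.012,0],[0,0,0.01,0],[0,0,0,0]]'
python3 - <<'E'
from h import *; import cv2
s=r.sense();print(s["tool_pos"],s["tcp_rot"],s["ft_force"])
cv2.imwrite("pics/w3.png",cv2.convertScaleAbs(r.snapshot("wrist")[100:400,120:520,::-1],alpha=2.5))
E
```

```text
time: 2.9
tool_pos: [595.1, -205.6, 56.9]
tcp_rot: [180.0, -0.1, 157.0]
ft_force: [-0.8, -0.4, 1.3]
finger_gap: 33.8
grip_force: 0.0
[ 595.11887662 -205.61594157   56.94951939] [ 1.79998203e+02 -1.46997196e-01  1.56959967e+02] [-0.77296989 -0.35872877  1.28662071]
```

View pics/w3.png

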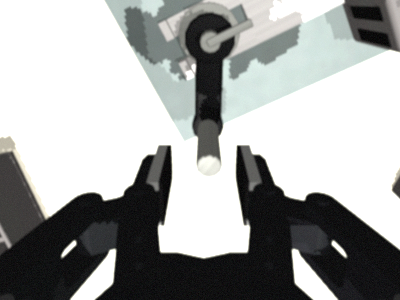

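The pin top at full-image (329,263) lies between the pads (290 to 357). I compute its tool-frame position next.

```bash
cat >> h.py <<'E'
def tool(X,s):
    return Ro.from_euler("xyz",s["tcp_rot"],degrees=True).as_matrix().T@(np.array(X)-s["tool_pos"])
E
python3 - <<'E'
from h import *
s=r.sense()
for n,p,z in[("pintop",(329,264),97),("pinbase",(328,228),48),("studtop",(329,140),62),("hub",(329,137),55)]:
    X=plane("wrist",p,z,s);print(n,X.round(1),tool(X,s).round(1))
E
```

```text
pintop [ 597.1 -203.2   97. ] [ -0.2   3.  -38.9]
pinbase [ 598.5 -203.6   48. ] [-1.6  3.2 10.1]
studtop [ 542.5 -179.7   62. ] [59.3  3.2 -3.8]
hub [ 541.7 -179.2   55. ] [60.2  3.4  3.2]
```

```bash
cat > g.py <<'E'
import sys
from h import *
s=r.sense(); f=Ro.from_euler("xyz",s["tcp_rot"],degrees=True).as_matrix().T@s["ft_force"]
print(round(s["time"],2),"F tool",f.round(1),"pos",s["tool_pos"].round(1),"yaw",s["tcp_rot"][2].round(1))
sys.exit(bool(np.hypot(f[0],f[1])>float(sys.argv[1])))
E
H="python3 -m handwheel"; q=/dev/null
$H '[[0,-0.005,0,0],[0,0,0,0]]' >$q; python3 g.py 9 && 
$H '[[0,-0.0017,0,0],[0,0,0,0]]' >$q; python3 g.py 9 &&
$H '[[0.0004,-0.0021,0,2],[0,0,0,0]]' >$q; python3 g.py 9 &&
$H '[[0.0004,-0.0021,0,2],[0,0,0,0]]' >$q; python3 g.py 9 &&
$H '[[0.0006,-0.0031,0,3],[0,0,0,0]]' >$q; python3 g.py 9
```

```text
3.15 F tool [ 0.1 -0.1 -0.1] pos [ 594.7 -211.6   59.9] yaw 157.0
3.35 F tool [0.3 0.3 0.6] pos [ 593.7 -212.6   59.3] yaw 157.0
3.55 F tool [ 0.2  1.8 -0.8] pos [ 592.6 -213.9   59. ] yaw 155.0
3.75 F tool [-0.4  1.9 -1.9] pos [ 591.5 -215.5   59.1] yaw 153.0
3.95 F tool [-1.5  2.2 -2. ] pos [ 589.5 -218.2   59.1] yaw 150.0
```

It gives, at about 2 N. Next come 60 deg in larger steps; at least 79 deg must remain.

```bash
H="python3 -m handwheel"; q=/dev/null
$H '[[0.0014,-0.0062,0,6],[0.0014,-0.0062,0,6],[0.0014,-0.0062,0,6]]' >$q; python3 g.py 9 && 
$H '[[0.0014,-0.0062,0,6],[0.0014,-0.0062,0,6],[0.0014,-0.0062,0,6]]' >$q; python3 g.py 9 &&
$H '[[0.0014,-0.0062,0,6],[0.0014,-0.0062,0,6],[0.0014,-0.0062,0,6],[0,0,0,0]]' >$q; python3 g.py 9
python3 - <<'E'
from h import *; import cv2
s=r.sense()
cv2.imwrite("pics/w4.png",cv2.convertScaleAbs(r.snapshot("wrist")[100:400,120:520,::-1],alpha=2.5))
E
```

```text
4.25 F tool [-0.5  3.1 -3.4] pos [ 575.7 -230.7   59.4] yaw 131.9
4.55 F tool [-0.1  2.9 -3.3] pos [ 558.4 -238.5   59.7] yaw 113.9
4.95 F tool [ 0.1  2.9 -1.9] pos [ 539.1 -240.4   59.6] yaw 96.0
```

View pics/w4.png

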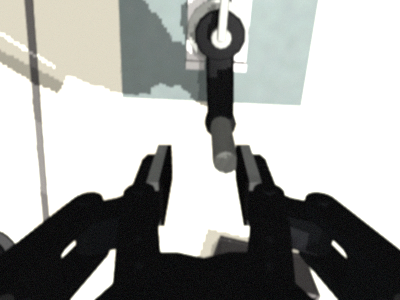

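The pin rides on the trailing pad, at crop (222,160). I carry on in guarded 3 deg steps, then 2 deg steps.

```bash
H="python3 -m handwheel"; q=/dev/null
$H '[[0.0006,-0.0031,0,3],[0.0006,-0.0031,0,3],[0.0006,-0.0031,0,3],[0.0006,-0.0031,0,3],[0.0006,-0.0031,0,3],[0.0006,-0.0031,0,3]]' >$q; python3 g.py 6 && 
$H '[[0.0004,-0.0021,0,2],[0,0,0,0]]' >$q && python3 g.py 6 &&
$H '[[0.0004,-0.0021,0,2],[0,0,0,0]]' >$q && python3 g.py 6 &&
$H '[[0.0004,-0.0021,0,2],[0,0,0,0]]' >$q && python3 g.py 6 &&
$H '[[0.0004,-0.0021,0,2],[0,0,0,0]]' >$q && python3 g.py 6 &&
$H '[[0.0004,-0.0021,0,2],[0,0,0,0]]' >$q && python3 g.py 6 &&
$H '[[0.0004,-0.0021,0,2],[0,0,0,0]]' >$q && python3 g.py 6 &&
$H '[[0.0004,-0.0021,0,2],[0,0,0,0]]' >$q && python3 g.py 6 &&
$H '[[0.0004,-0.0021,0,2],[0,0,0,0]]' >$q && python3 g.py 6 &&
$H '[[0.0004,-0.0021,0,2],[0,0,0,0]]' >$q && python3 g.py 6 &&
$H '[[0.0004,-0.0021,0,2],[0,0,0,0]]' >$q && python3 g.py 6
```

```text
5.6 F tool [ 0.5  3.1 -3.2] pos [ 521.1 -236.5   59.4] yaw 78.2
5.8 F tool [-0.3  4.1 -3.4] pos [ 518.9 -235.5   59.3] yaw 76.2
6.0 F tool [ 0.1  3.6 -2.6] pos [ 516.7 -234.6   59.1] yaw 74.2
6.2 F tool [-0.4  3.7 -2.9] pos [ 514.6 -233.5   58.9] yaw 72.1
6.4 F tool [-0.1  3.6 -3.2] pos [ 512.5 -232.4   58.8] yaw 70.1
6.6 F tool [ 0.   3.8 -2.9] pos [ 510.6 -231.3   58.8] yaw 68.1
6.8 F tool [-0.1  3.2 -2.1] pos [ 508.8 -230.1   58.7] yaw 66.1
7.0 F tool [-0.1  3.9 -2.6] pos [ 507.  -228.8   58.7] yaw 64.1
7.2 F tool [-0.   3.2 -2.7] pos [ 505.3 -227.6   58.7] yaw 62.1
7.4 F tool [ 0.3  4.  -3. ] pos [ 503.6 -226.2   58.7] yaw 60.1
7.6 F tool [ 0.5  4.1 -3.1] pos [ 502.  -224.8   58.7] yaw 58.1
```

```bash
H="python3 -m handwheel"; q=/dev/null
$H '[[0.0004,-0.0021,0,2],[0,0,0,0]]' >$q && python3 g.py 6 &&
$H '[[0.0004,-0.0021,0,2],[0,0,0,0]]' >$q && python3 g.py 6 &&
$H '[[0.0004,-0.0021,0,2],[0,0,0,0]]' >$q && python3 g.py 6 &&
$H '[[0.0004,-0.0021,0,2],[0,0,0,0]]' >$q && python3 g.py 6 &&
$H '[[0.0004,-0.0021,0,2],[0,0,0,0]]' >$q && python3 g.py 6 &&
$H '[[0.0004,-0.0021,0,2],[0,0,0,0]]' >$q && python3 g.py 6 &&
$H '[[0.0004,-0.0021,0,2],[0,0,0,0]]' >$q && python3 g.py 6 &&
$H '[[0.0004,-0.0021,0,2],[0,0,0,0]]' >$q && python3 g.py 6 &&
$H '[[0.0004,-0.0021,0,2],[0,0,0,0]]' >$q && python3 g.py 6 &&
$H '[[0.0004,-0.0021,0,2],[0,0,0,0]]' >$q && python3 g.py 6 &&
$H '[[0.0004,-0.0021,0,2],[0,0,0,0]]' >$q && python3 g.py 6 &&
$H '[[0.0004,-0.0021,0,2],[0,0,0,0]]' >$q && python3 g.py 6 &&
$H '[[0.0004,-0.0021,0,2],[0,0,0,0]]' >$q && python3 g.py 6 &&
$H '[[0.0004,-0.0021,0,2],[0,0,0,0]]' >$q && python3 g.py 6 &&
$H '[[0.0004,-0.0021,0,2],[0,0,0,0]]' >$q && python3 g.py 6
```

```text
7.8 F tool [ 0.9  3.4 -2.5] pos [ 500.4 -223.3   58.7] yaw 56.1
8.0 F tool [ 0.4  3.7 -2.2] pos [ 498.9 -221.8   58.7] yaw 54.1
8.2 F tool [ 0.2  3.4 -3.2] pos [ 497.4 -220.3   58.7] yaw 52.1
8.4 F tool [ 0.1  3.3 -2.2] pos [ 496.  -218.7   58.7] yaw 50.1
8.6 F tool [ 0.7  3.7 -2.4] pos [ 494.7 -217.    58.7] yaw 48.1
8.8 F tool [ 0.7  3.4 -2.7] pos [ 493.4 -215.3   58.7] yaw 46.1
9.0 F tool [ 0.4  4.3 -3.8] pos [ 492.1 -213.6   58.7] yaw 44.1
9.2 F tool [ 0.5  3.5 -2.7] pos [ 491.  -211.8   58.7] yaw 42.1
9.4 F tool [ 0.3  3.8 -3.3] pos [ 489.8 -210.    58.7] yaw 40.1
9.6 F tool [ 0.2  4.5 -3.1] pos [ 488.8 -208.1   58.7] yaw 38.1
9.8 F tool [-0.1  3.3 -3.4] pos [ 487.8 -206.2   58.7] yaw 36.1
10.0 F tool [ 0.8  3.2 -3.6] pos [ 486.9 -204.3   58.7] yaw 34.1
10.2 F tool [-0.6  3.7 -3.4] pos [ 486.  -202.3   58.7] yaw 32.1
10.4 F tool [ 1.2  4.2 -3. ] pos [ 485.2 -200.3   58.7] yaw 30.1
10.6 F tool [-0.2  3.7 -4. ] pos [ 484.6 -198.3   58.7] yaw 28.1
```

```bash
H="python3 -m handwheel"; q=/dev/null
$H '[[0.0004,-0.0021,0,2],[0,0,0,0]]' >$q && python3 g.py 6 &&
$H '[[0.0004,-0.0021,0,2],[0,0,0,0]]' >$q && python3 g.py 6 &&
$H '[[0.0004,-0.0021,0,2],[0,0,0,0]]' >$q && python3 g.py 6 &&
$H '[[0.0004,-0.0021,0,2],[0,0,0,0]]' >$q && python3 g.py 6 &&
$H '[[0.0004,-0.0021,0,2],[0,0,0,0]]' >$q && python3 g.py 6 &&
$H '[[0.0004,-0.0021,0,2],[0,0,0,0]]' >$q && python3 g.py 6 &&
$H '[[0.0004,-0.0021,0,2],[0,0,0,0]]' >$q && python3 g.py 6 &&
$H '[[0.0004,-0.0021,0,2],[0,0,0,0]]' >$q && python3 g.py 6 &&
$H '[[0.0004,-0.0021,0,2],[0,0,0,0]]' >$q && python3 g.py 6 &&
$H '[[0.0004,-0.0021,0,2],[0,0,0,0]]' >$q && python3 g.py 6 &&
$H '[[0.0004,-0.0021,0,2],[0,0,0,0]]' >$q && python3 g.py 6 &&
$H '[[0.0004,-0.0021,0,2],[0,0,0,0]]' >$q && python3 g.py 6 &&
$H '[[0.0004,-0.0021,0,2],[0,0,0,0]]' >$q && python3 g.py 6 &&
$H '[[0.0004,-0.0021,0,2],[0,0,0,0]]' >$q && python3 g.py 6 &&
$H '[[0.0004,-0.0021,0,2],[0,0,0,0]]' >$q && python3 g.py 6
```

```text
10.8 F tool [ 1.1  4.1 -3.4] pos [ 483.9 -196.2   58.7] yaw 26.1
11.0 F tool [ 0.1  4.5 -3.7] pos [ 483.3 -194.1   58.7] yaw 24.1
11.2 F tool [ 0.   4.  -4.1] pos [ 482.9 -192.1   58.7] yaw 22.1
11.4 F tool [ 0.6  3.9 -3.8] pos [ 482.5 -190.    58.7] yaw 20.1
11.6 F tool [ 0.6  4.1 -4.1] pos [ 482.1 -187.9   58.7] yaw 18.1
11.8 F tool [-0.2  4.2 -3.8] pos [ 481.8 -185.8   58.7] yaw 16.1
12.0 F tool [-0.4  4.2 -3.1] pos [ 481.6 -183.6   58.7] yaw 14.1
12.2 F tool [ 0.2  4.5 -2.2] pos [ 481.5 -181.5   58.7] yaw 12.1
12.4 F tool [ 0.5  4.5 -3.4] pos [ 481.4 -179.4   58.7] yaw 10.1
12.6 F tool [ 0.6  5.9 -2.4] pos [ 481.7 -177.6   58.8] yaw 8.1
12.8 F tool [ 0.3  7.8 -2.6] pos [ 481.9 -175.8   58.9] yaw 6.1
```

The push is rising, so this is the end stop. I confirm with one more small step and hold.

```bash
H="python3 -m handwheel"
$H '[[0.0004,-0.0021,0,2],[0,0,0,0]]' >/dev/null && python3 g.py 11 && $H '[[0.0002,-0.001,0,1],[0,0,0,0],[0,0,0,0],[0,0,0,0]]' >/dev/null; python3 g.py 99
python3 - <<'E'
from h import *; import cv2
s=r.sense();im=r.snapshot("wrist")[:,:,::-1]
cv2.imwrite("pics/w5.png",cv2.convertScaleAbs(im,alpha=2))
E
```

```text
13.0 F tool [ 1.1 10.2 -2.5] pos [ 482.2 -174.1   59. ] yaw 4.1
13.4 F tool [ 2.3  9.9 -0.5] pos [ 482.4 -173.5   59. ] yaw 3.1
```

View pics/w5.png

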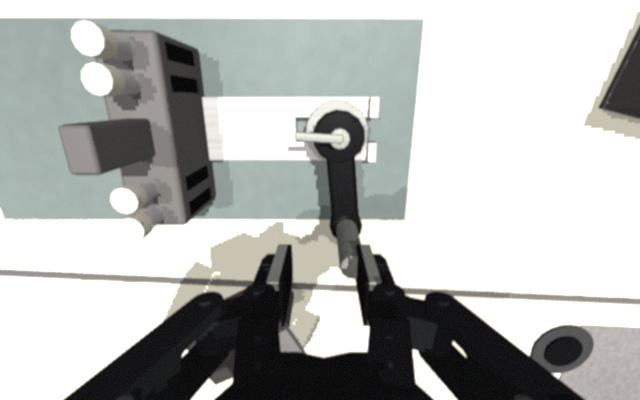

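It is against the stop at about 10 N, with the pointer still along +x and the rack in place. I back the pad off, rise, and measure the rack.

```bash
python3 -m handwheel '[[0,0.005,0,0],[0,0.005,0,0],[0,0,-0.01,0],[0,0,-0.02,0],[0,0,-0.02,0],[0,0,-0.025,0],[0,0,-0.025,0],[0,0,-0.015,0],[0,0,0,0]]'
python3 - <<'E'
from h import *; import cv2
s=r.sense();print(s["tool_pos"],s["tcp_rot"],s["ft_force"])
im=r.snapshot("wrist")[:,:,::-1]
cv2.imwrite("pics/w6.png",cv2.convertScaleAbs(im,alpha=2))
E
```

```text
time: 14.35
tool_pos: [483.6, -182.0, 176.2]
tcp_rot: [179.9, -0.2, 3.1]
ft_force: [-0.0, -0.2, 0.8]
finger_gap: 34.1
grip_force: 0.0
[ 483.64428405 -181.95841951  176.17220309] [179.92807153  -0.18120994   3.05945137] [-0.00220626 -0.1907119   0.83634318]
```

View pics/w6.png

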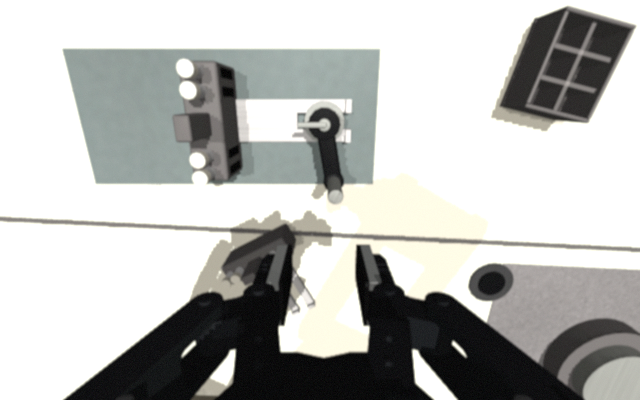

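The tube tops are at (185,68), (188,90), (198,160) and (201,178). The post top is centred at about (186,127), the stud top is at (325,124), and the pin top is at (335,196).

Run:
```python
from h import *
s=r.sense(); T=[plane("wrist",p,86,s) for p in[(185,68),(188,90),(198,160),(201,178)]]
a=T[0]-T[3];yaw=np.degrees(np.arctan2(-a[1],-a[0]));
print([t.round(1) for t in T],"mean",np.mean(T,0).round(1),"len",np.linalg.norm(a),"dir",np.degrees(np.arctan2(a[1],a[0])))
print("post",plane("wrist",(185,127),107,s),"stud",plane("wrist",(325,124),62,s),"pin",plane("wrist",(335,196),103,s))
```

```text
[array([583. , -63.5,  86. ]), array([566.2, -64.4,  86. ]), array([507.4, -68. ,  86. ]), array([490.9, -69.4,  86. ])] mean [536.9 -66.3  86. ] len 92.30514668953737 dir 3.6639650470567404
post [538.10782841 -68.47355681 107.        ] stud [ 542.96590366 -179.98709102   62.        ] pin [ 485.58831932 -191.65006271  103.        ]
```

```bash
python3 -m handwheel '[[0.0148,-0.0292,0,0.5],[0.0148,-0.0292,0,0],[0.0148,-0.0292,0,0],[0.0148,-0.0292,0,0],[0,0,0.02,0],[0,0,0.02,0],[0,0,0,0]]' 0.06
python3 - <<'E'
from h import *; import cv2
s=r.sense();print(s["tool_pos"],s["tcp_rot"],s["ft_force"])
im=r.snapshot("wrist")[100:400,120:520,::-1]
cv2.imwrite("pics/w7.png",cv2.convertScaleAbs(im,alpha=2))
E
```

```text
time: 15.1
tool_pos: [532.7, -61.2, 128.3]
tcp_rot: [-179.9, 0.5, 2.6]
ft_force: [-0.4, 0.0, -1.0]
finger_gap: 59.7
grip_force: 0.0
[532.70598051 -61.18208838 128.308015  ] [-179.8609983     0.49868735    2.56270285] [-0.43833964  0.01678073 -0.98908672]
```

View pics/w7.png

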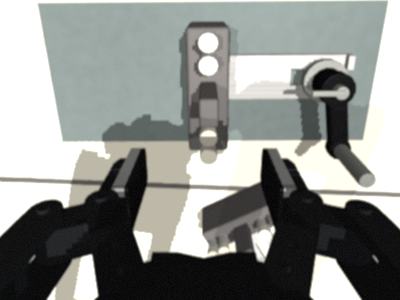

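The rack is centred at crop x of about 207, between the pads. The upper tubes are at (208,42) and (208,66), and the two lower ones near (208,135) and (209,157). I check the settled pose and the tube positions.

```bash
python3 -m handwheel '[[0,0,0,0],[0,0,0,0]]'
python3 - <<'E'
from h import *
s=r.sense()
for p in[(328,142),(328,166),(328,257)]: 
    X=plane("wrist",p,86,s);print(X.round(1),tool(X,s).round(1))
E
```

```text
time: 15.35
tool_pos: [536.8, -62.8, 134.7]
tcp_rot: [180.0, -0.1, 2.5]
ft_force: [-0.1, 0.9, 0.4]
finger_gap: 60.0
grip_force: 0.0
[588.8 -64.   86. ] [51.8  3.4 48.7]
[570.6 -64.9  86. ] [33.6  3.5 48.7]
[492.1 -68.7  86. ] [-44.9   3.9  48.6]
```

```bash
python3 -m handwheel '[[0.003,0,0.01,0],[0,0,0.015,0],[0,0,0.015,0],[0,0,0.015,0],[0,0,0.011,0],[0,0,0,0],[0,0,0,0]]' && python3 g.py 5 && python3 -m handwheel '[[0,0,0,0],[0,0,0,0],[0,0,0,0],[0,0,0,0],[0,0,0,0],[0,0,0,0]]' 0.008 30; python3 g.py 5
```

```text
time: 16.05
tool_pos: [539.0, -62.3, 67.3]
tcp_rot: [-180.0, 0.0, 2.5]
ft_force: [0.4, 0.7, 0.1]
finger_gap: 59.8
grip_force: 0.0
16.05 F tool [ 0.5 -0.7 -0.1] pos [539.  -62.3  67.3] yaw 2.5
time: 16.65
tool_pos: [539.9, -62.7, 68.5]
tcp_rot: [180.0, -0.1, 2.5]
ft_force: [-0.1, -1.5, 5.9]
finger_gap: 13.0
grip_force: 31.0
16.65 F tool [-0.2  1.5 -5.9] pos [539.9 -62.7  68.5] yaw 2.5
```

It is gripped at the post. I slide out along tool -y in guarded steps.

```bash
H="python3 -m handwheel"; q=/dev/null
$H '[[0,-0.001,0,0],[0,-0.002,0,0]]' >$q && python3 g.py 11 && 
$H '[[0,-0.002,0,0],[0,-0.003,0,0]]' >$q && python3 g.py 11 && 
$H '[[0,-0.003,0,0],[0,-0.003,0,0]]' >$q && python3 g.py 11 && 
$H '[[0,-0.003,0,0],[0,-0.003,0,0]]' >$q && python3 g.py 11 && 
$H '[[0,-0.003,0,0],[0,-0.003,0,0]]' >$q && python3 g.py 11 && 
$H '[[0,-0.003,0,0],[0,-0.003,0,0]]' >$q && python3 g.py 11
```

```text
16.85 F tool [-2.3  4.5 -9. ] pos [539.9 -60.2  68.8] yaw 2.5
17.05 F tool [-2.4 18.4 -6.5] pos [539.8 -57.   69.2] yaw 2.5
```

The force jumped to 18 N, so I back off at once and look.

```bash
python3 -m handwheel '[[0,0.003,0,0],[0,0.001,0,0],[0,0,0,0]]' >/dev/null; python3 g.py 5
python3 - <<'E'
from h import *; import cv2
s=r.sense()
a=r.snapshot("side")[185:285,270:370,::-1]; b=r.snapshot("wrist")[100:400,220:520,::-1]
f=lambda a,k:cv2.convertScaleAbs(cv2.resize(a,(400,400),interpolation=cv2.INTER_CUBIC),alpha=k)
cv2.imwrite("pics/w8.png",np.hstack([f(a,1.7),f(b,2)]))
print(s)
E
```

```text
17.35 F tool [-1.8  3.6 -8.2] pos [540.  -59.3  68.9] yaw 2.5
{'time': 17.35, 'joint_pos': array([-1.16356924e+01,  4.34649076e+00,  1.02441868e+02, -5.66092550e-02,
        7.30920412e+01,  7.59007346e+01]), 'qd': array([0.15177273, 0.0713557 , 0.08549561, 0.0076557 , 0.12412113,
       0.10947274]), 'joint_efforts': array([ 1.79164924e+00, -4.63061965e+01, -4.28568864e+01,  1.35267936e+00,
       -2.83068381e-01, -1.62323151e-02]), 'tool_pos': array([539.96208913, -59.29915323,  68.92245455]), 'tcp_rot': array([ 1.79918303e+02, -1.02787446e-01,  2.48005366e+00]), 'ft_force': array([-1.67809713, -3.64837049,  8.19975055]), 'wrist_torque': array([-0.68664872,  0.24238648, -0.02684372]), 'grip_force': 31.194063532166183, 'finger_gap': 12.944648835533878}
```

View pics/w8.png

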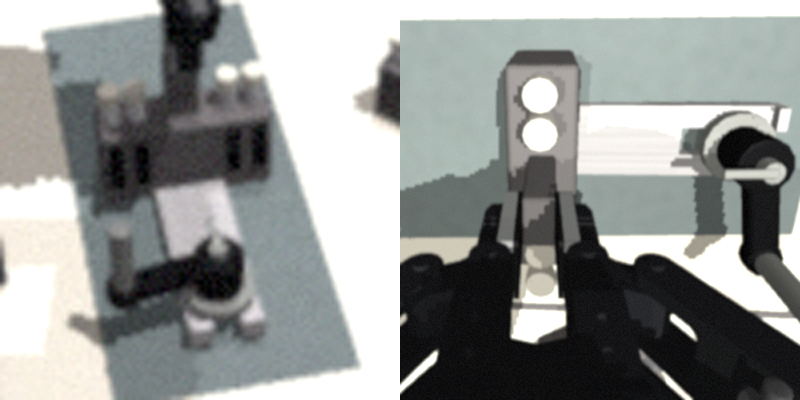

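The lever is still at its stop and the rack has moved about 7 mm. The light grip let the pull at 86 mm height tip the rack, so the fork rose and the lips touched the flange. I release, regrip harder so it can't pitch, and unload the vertical force.

```bash
python3 -m handwheel '[[0,0,0,0],[0,0,0,0],[0,0.001,0,0],[0,0,0,0]]' 0.022 >/dev/null; python3 g.py 9;  python3 -m handwheel '[[0,0,0.002,0],[0,0,0,0],[0,0,0,0]]' >/dev/null; python3 g.py 9; python3 -m handwheel '[[0,0,0,0],[0,0,0,0],[0,0,0,0],[0,0,0,0],[0,0,0,0]]' 0.008 100; python3 g.py 9
```

```text
17.85 F tool [1.4 0.4 0.7] pos [538.9 -59.3  67.3] yaw 2.5
18.15 F tool [-0.4  1.4  0.5] pos [538.8 -59.2  65.3] yaw 2.5
time: 18.65
tool_pos: [539.2, -59.4, 65.8]
tcp_rot: [180.0, -0.0, 2.5]
ft_force: [-1.1, -1.9, 1.9]
finger_gap: 10.3
grip_force: 98.5
18.65 F tool [-1.2  1.9 -1.9] pos [539.2 -59.4  65.8] yaw 2.5
```

```bash
H="python3 -m handwheel"; q=/dev/null
$H '[[0,0,-0.0008,0],[0,0,0,0]]' >$q; python3 g.py 8 && 
$H '[[0,-0.001,0,0],[0,0,0,0]]' >$q; python3 g.py 9 && 
$H '[[0,-0.001,0,0],[0,0,0,0]]' >$q && python3 g.py 9 && 
$H '[[0,-0.001,0,0],[0,0,0,0]]' >$q && python3 g.py 9 && 
$H '[[0,-0.001,0,0],[0,0,0,0]]' >$q && python3 g.py 9
```

```text
18.85 F tool [-0.1 -0.3  2.6] pos [538.4 -59.   65.8] yaw 2.5
19.05 F tool [-0.7 -1.   5.2] pos [538.6 -58.   65.8] yaw 2.5
19.25 F tool [-0.   0.5  5.7] pos [538.7 -57.4  66. ] yaw 2.5
19.45 F tool [-0.4  4.6  7.4] pos [538.8 -56.8  66.2] yaw 2.5
19.65 F tool [0.2 7.  8.6] pos [538.7 -56.3  66.1] yaw 2.5
```

Fz shows the whole rack (about 5 N) is hanging and the lips graze the flange. I back off, set it down flat, and retry with the firm grip.

```bash
H="python3 -m handwheel"; q=/dev/null
$H '[[0,0.002,0,0],[0,0.002,0,0],[0,0,0,0]]' >$q; python3 g.py 8 ; 
$H '[[0,0,0.0006,0],[0,0,0,0]]' >$q; python3 g.py 8
$H '[[0,0,0.0003,0],[0,0,0,0]]' >$q; python3 g.py 8
```

```text
19.95 F tool [-0.5  0.2  4.5] pos [539.3 -59.2  66.7] yaw 2.5
20.15 F tool [-0.7  0.2  5.5] pos [539.1 -59.1  65.9] yaw 2.5
20.35 F tool [-0.5 -0.1  3.1] pos [539.3 -59.3  65.8] yaw 2.5
```

```bash
H="python3 -m handwheel"; q=/dev/null
$H '[[0,0,0.0003,0],[0,0,0,0]]' >$q; python3 g.py 8
$H '[[0,-0.002,0,0],[0,0,0,0]]' >$q; python3 g.py 9 && 
$H '[[0,-0.001,0,0],[0,0,0,0]]' >$q && python3 g.py 9 && 
$H '[[0,-0.001,0,0],[0,0,0,0]]' >$q && python3 g.py 9 && 
$H '[[0,-0.001,0,0],[0,0,0,0]]' >$q && python3 g.py 9 && 
$H '[[0,-0.001,0,0],[0,0,0,0]]' >$q && python3 g.py 9
```

```text
20.55 F tool [-1.4 -0.2  0.2] pos [539.3 -59.4  65.7] yaw 2.5
20.75 F tool [-3.7  2.8 -2.6] pos [539.4 -57.7  66. ] yaw 2.5
20.95 F tool [-4.4  3.7 -4.6] pos [539.4 -56.9  66. ] yaw 2.5
21.15 F tool [-4.4  4.2 -4.9] pos [539.5 -56.1  66.1] yaw 2.5
21.35 F tool [-2.7  5.5 -5. ] pos [539.7 -55.4  66.2] yaw 2.5
21.55 F tool [-2.6  8.5 -3. ] pos [539.7 -55.1  66.1] yaw 2.5
```

It still touches at about 9 mm of travel. While dragging, Fz goes negative, so deck friction pitches the rack forward and raises the fork. I back off, regrip while it stands flat, and take most of its 5 N weight so friction and pitch vanish without lifting it.

```bash
H="python3 -m handwheel"; q=/dev/null
$H '[[0,0.003,0,0],[0,0.003,0,0],[0,0,0,0]]' >$q; python3 g.py 99 ; 
$H '[[0,0,0,0],[0,0,0,0],[0,0,0.002,0],[0,0,0,0],[0,0,0,0]]' 0.020 >$q; python3 g.py 99
$H '[[0,0,0,0],[0,0,0,0],[0,0,0,0],[0,0,0,0],[0,0,0,0],[0,0,0,0]]' 0.008 100 >$q; python3 g.py 99
$H '[[0,0,-0.0003,0],[0,0,0,0]]' >$q; python3 g.py 99
$H '[[0,0,-0.0003,0],[0,0,0,0],[0,0,0,0]]' >$q; python3 g.py 99
```

```text
21.85 F tool [ 0.9  0.1 -3.3] pos [539.7 -59.2  65.6] yaw 2.5
22.35 F tool [ 0.3  0.9 -1.5] pos [539.  -59.2  63.1] yaw 2.5
22.95 F tool [-0.   1.5 -3.4] pos [539.3 -59.5  63.5] yaw 2.5
23.15 F tool [ 0.2  1.9 -1.3] pos [539.3 -59.3  63.6] yaw 2.5
23.45 F tool [2.1 1.9 1. ] pos [539.  -59.2  63.6] yaw 2.5
```

```bash
H="python3 -m handwheel"; q=/dev/null
$H '[[0,0,-0.0003,0],[0,0,0,0]]' >$q; python3 g.py 99
$H '[[0,-0.001,0,0],[0,0,0,0]]' >$q; python3 g.py 8 && 
$H '[[0,-0.001,0,0],[0,0,0,0]]' >$q && python3 g.py 8 && 
$H '[[0,-0.001,0,0],[0,0,0,0]]' >$q && python3 g.py 8 && 
$H '[[0,-0.001,0,0],[0,0,0,0]]' >$q && python3 g.py 8 && 
$H '[[0,-0.001,0,0],[0,0,0,0]]' >$q && python3 g.py 8 &&
$H '[[0,-0.001,0,0],[0,0,0,0]]' >$q && python3 g.py 8 &&
$H '[[0,-0.001,0,0],[0,0,0,0]]' >$q && python3 g.py 8
```

```text
23.65 F tool [0.1 0.5 4.5] pos [538.4 -59.   63.5] yaw 2.5
23.85 F tool [-1.2 -0.1  4.6] pos [538.5 -57.9  63.6] yaw 2.5
24.05 F tool [ 0.3 -0.3  6.3] pos [538.8 -57.1  63.9] yaw 2.5
24.25 F tool [ 0.1 -0.3  6.1] pos [538.9 -56.2  64.1] yaw 2.5
24.45 F tool [ 0.3 -0.3  6.8] pos [538.9 -55.2  64.2] yaw 2.5
24.65 F tool [ 1.1 -0.4  5.7] pos [538.9 -54.2  64.2] yaw 2.5
24.85 F tool [0.4 1.1 5.7] pos [538.9 -53.2  64.2] yaw 2.5
25.05 F tool [0.6 0.1 5.4] pos [538.9 -52.2  64.2] yaw 2.5
```

It passes freely now, with the hook point behind it. I continue out.

```bash
H="python3 -m handwheel"; q=/dev/null
$H '[[0,-0.001,0,0],[0,-0.001,0,0],[0,-0.001,0,0]]' >$q; python3 g.py 8 && 
$H '[[0,-0.0015,0,0],[0,-0.0015,0,0],[0,-0.0015,0,0]]' >$q; python3 g.py 8 && 
$H '[[0,-0.0015,0,0],[0,-0.0015,0,0],[0,-0.0015,0,0]]' >$q && python3 g.py 8 && 
$H '[[0,-0.002,0,0],[0,-0.002,0,0],[0,-0.002,0,0]]' >$q && python3 g.py 8 && 
$H '[[0,-0.002,0,0],[0,-0.002,0,0],[0,-0.002,0,0]]' >$q && python3 g.py 8 && 
$H '[[0,-0.002,0,0],[0,-0.002,0,0],[0,-0.002,0,0]]' >$q && python3 g.py 8 && 
$H '[[0,-0.002,0,0],[0,-0.002,0,0],[0,-0.002,0,0]]' >$q && python3 g.py 8 && 
$H '[[0,-0.002,0,0],[0,-0.002,0,0],[0,-0.002,0,0]]' >$q && python3 g.py 8 && 
$H '[[0,-0.003,0,0],[0,-0.003,0,0],[0,-0.003,0,0]]' >$q && python3 g.py 8 && 
$H '[[0,-0.003,0,0],[0,-0.003,0,0],[0,-0.003,0,0]]' >$q && python3 g.py 8
```

```text
25.35 F tool [-0.1 -0.6  5.9] pos [538.7 -49.3  64.2] yaw 2.5
25.65 F tool [ 0.6 -0.6  5.8] pos [538.5 -44.7  64.2] yaw 2.5
25.95 F tool [ 1.3 -0.8  6. ] pos [538.3 -40.2  64.2] yaw 2.5
26.25 F tool [0.1 0.3 6. ] pos [538.1 -34.2  64.2] yaw 2.5
26.55 F tool [0.6 0.5 5.9] pos [537.8 -28.2  64.2] yaw 2.5
26.85 F tool [0.3 1.2 5.5] pos [537.5 -22.2  64.2] yaw 2.5
27.15 F tool [ 0.6 -0.1  5.4] pos [537.2 -16.2  64.2] yaw 2.5
27.45 F tool [0.4 0.3 5.1] pos [537.1 -10.2  64.2] yaw 2.5
27.75 F tool [-0.8 -0.6  6. ] pos [536.6  -1.1  64.2] yaw 2.5
28.05 F tool [-0.5 -0.3  5.4] pos [536.2   7.9  64.2] yaw 2.5
```

Rack is about 187 mm out. I set it down, release, rise and check.

```bash
H="python3 -m handwheel"; q=/dev/null
$H '[[0,0,0.0003,0],[0,0,0.0003,0],[0,0,0.0002,0],[0,0,0,0]]' >$q; python3 g.py 99
$H '[[0,0,0,0],[0,0,0,0],[0,0,0,0],[0,0,0,0],[0,0,0,0]]' 0.05 >$q; python3 g.py 99
$H '[[0,0,-0.01,0],[0,0,-0.02,0],[0,0,-0.02,0],[0,0,-0.025,0],[0,0,-0.025,0],[0,0,0,0],[0,0,0,0]]'; python3 g.py 99
python3 - <<'E'
from h import *; import cv2
s=r.sense()
cv2.imwrite("pics/end.png",np.vstack([cv2.convertScaleAbs(cv2.resize(r.snapshot("side")[160:290,240:400,::-1],(640,520)),alpha=1.7)]))
w=r.snapshot("wrist")
E
```

```text
28.45 F tool [-0.5 -0.6  4.5] pos [536.3   7.5  63.5] yaw 2.5
28.95 F tool [ 0.3  0.4 -0.3] pos [536.4   7.6  63.6] yaw 2.5
time: 29.65
tool_pos: [537.0, 7.5, 164.7]
tcp_rot: [180.0, -0.1, 2.5]
ft_force: [0.0, 0.0, -0.6]
finger_gap: 50.0
grip_force: 0.0
29.65 F tool [ 0.  -0.   0.6] pos [537.    7.5 164.7] yaw 2.5
```

View pics/end.png

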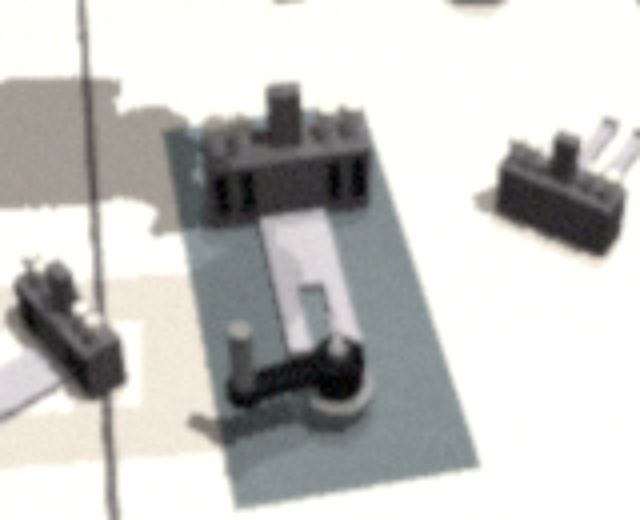

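The rack stands clear on the deck, about 187 mm out. The lever's pin top in the side view is at (299.5,242.5), the same as before the slide.

```bash
python3 -c "
from bench import r
print(r.hand_in())"
```

```text
the job is handed in; nothing more can be done
None
```

I handed in the job and got no verdict back: the lever was turned clockwise to its end stop at about 10 N and the rack stands released about 187 mm from the clamp, but my first pull read 18 N at the wrist as the fork's lips caught the flange, so the 15 N rack-to-clamp limit may have been passed.

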